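# Kit the tested capacitors into their job trays

### The arm

A 6-joint arm with a two-finger parallel gripper is mounted at the origin on the work surface. World frame = base frame: x ahead of the robot, y to its left, z up, the work surface at z = 0. Lengths are in m, angles in degrees, forces in N, time in s.
With the tool pointing down it reaches from about 0.3 to 0.825 m from the base axis. Payload 5.4 kg.
Tool frame: the origin (TCP) lies on the centre line of the jaws, within the pads' length; the fingertips stand 22 mm ahead of it and the grasp point (between the pads) lies 3 mm ahead of it; z points along the fingers, x is the direction in which the jaws open and shut, and the axes are right-handed (so a half turn about z gives the same grasp; the last joint's range is limited). The gripper opens to 92 mm and grips with 3 to 60 N. Pads are 20 mm wide; open, the fingers measure 128 mm over their backs; the gripper's body (75 mm by 189 mm) begins 69 mm behind the grasp point.
Start: joints at [57.863, 9.076, 91.501, -0, 79.423, -12.038], TCP at [0.198, 0.54, 0.237] pointing down, gripper open.
Joint ranges: [-166.64, 166.64], [-54.1, 131.32], [10.49, 154.53], [-73.88, 253.88], [9.74, 151.15], [-171.62, 171.62]. Speed limits (degrees/s): [147.25, 147.25, 180, 180, 180, 180].

### API

Orientations are given as [roll, pitch, yaw] about the fixed x, y, z axes, in that order (R = Rz(yaw) Ry(pitch) Rx(roll)).
In Python, from bench import r gives the robot as it stands. The module is installed in compiled form; this text tells all that it offers.
- The arm moves only by the tool apply_moves, never from a script. Its argument "targets" is a list of rows, each an object of numbers: "tx", "ty", "tz": the shift along the world's x, y, z in mm; "wx", "wy", "wz": the turn, a rotation vector about the world's x, y, z in rad; "gripper": the gripper's target within -1 to 1 (shut at 1, half-way at 0, fully open at -1). A call has 1 to 8 rows; each row shifts and turns the pose as measured when the row begins; what a row does not reach is not made up. A row lasts 1/8 s, in which the tool goes at most 62.5 mm and 10.7 degrees, less where a joint would pass 70% of its speed; a pose out of reach is approached as far as the arm can. A call is refused whole if a number of a shift passes 62.5 or a number of a turn 0.188, either way. A call with a gripper value outside its range is refused whole. The fingers move at their own pace and stop on an object; "squeeze" is the grip in N (left out, the last holds). Time passes only in rows, so rows that do not move let the fingers close. It gives the time, the measured TCP pose, the force and the opening at its end, in the units of the state.
- r.sense(): the state, without advancing time (a new reading comes with each control period).
- r.camera(name): name is "scene" or "top" or "wrist"; returns the picture (480x640x3 uint8, red, green, blue); there is no depth.
- r.calibration(name): a dict with "mtx" (3x3 intrinsics, pixels), "extrinsics" (4x4, takes a point from camera to world coordinates); the wrist camera has in their place "mount" (4x4, takes a point from camera to tool coordinates, whose origin is the TCP and whose axes are the tool frame's). Camera axes: x right, y down, z forward; pixel columns grow to the right and rows downward; lengths in m; the calibration is good to about 2 mm. A picture is of the moment at which its call begins: read the wrist's pose just before it. calibration takes no time and is no camera call.
- r.sign_off(): hands the job in, once; it reports no verdict.
Trained networks look in the newest picture that a camera, given by its name, has taken for a name from the list of things; names that differ only in an ending like _2 or _b are one class to them, and where a whole thing is asked for, a point or a joint stands for the part that bears it (a point fixed in the world has none). Each returns a list of dicts, best first, with "p" (0 to 1); they miss things now and then, are a little off and sometimes report something else, mostly with a low value. They report only what shows in the picture. A call takes as long as a camera call.
- r.outline_of(camera, label): "region" (480x640 bool, what is visible of it) and "bbox" ([centre column, centre row, width, height] in pixels, round what is visible of it).
The state is a dict: "time": time; "joint_pos": joint angles; "joint_vel": joint speeds; "joint_efforts": joint torques, N m; "tool_pos": TCP position; "tool_rot": TCP orientation; "contact_force": force on the tool from outside, world axes, zero at the start; "moment": the same for the moment, N m; "width": finger opening in m.
Only numpy, scipy, OpenCV 4.12 (cv2) and the standard library are available. Lean on these libraries where they do the work, as an engineer would, in place of code of your own. Each camera call takes 0.05 s, during which the arm holds its last target. There are 200 camera calls.

### The job

Take the three blue-sleeved capacitors, one of which stands in the crowded rack, and stand each one upright in the middle of the job tray that has the same colour as the dot on its top (red, yellow or white). Set them down without dropping them or knocking them over. Leave the black-sleeved capacitors, which carry dots too, standing undisturbed where they are.

Things in the scene. Friction and masses are not known exactly. Their poses are not given: they have to be found in the camera images.
- blue_red: loose electrolytic capacitor with a BLUE sleeve and a red marker dot on top: an upright can 35 mm in diameter, 60 mm tall, 50 to 110 g, with a thin aluminium band around it 50 to 53 mm up. Origin at the centre of its underside, z up along the can. At first one blue can (any) stands in the rack, the other two free on the bench
- blue_yellow: loose electrolytic capacitor with a BLUE sleeve and a yellow marker dot on top: an upright can 35 mm in diameter, 60 mm tall, 50 to 110 g, with a thin aluminium band around it 50 to 53 mm up. Origin at the centre of its underside, z up along the can. At first one blue can (any) stands in the rack, the other two free on the bench
- blue_white: loose electrolytic capacitor with a BLUE sleeve and a white marker dot on top: an upright can 35 mm in diameter, 60 mm tall, 50 to 110 g, with a thin aluminium band around it 50 to 53 mm up. Origin at the centre of its underside, z up along the can. At first one blue can (any) stands in the rack, the other two free on the bench
- black_a: capacitor of the same size and shape but with a BLACK sleeve, and a red marker dot on top: not wanted, to be left where it stands. Loose. Origin at the centre of its underside, z up. Two of the three black cans stand in the rack, the third free on the bench
- black_b: capacitor of the same size and shape but with a BLACK sleeve, and a yellow marker dot on top: not wanted, to be left where it stands. Loose. Origin at the centre of its underside, z up. Two of the three black cans stand in the rack, the third free on the bench
- black_c: capacitor of the same size and shape but with a BLACK sleeve, and a white marker dot on top: not wanted, to be left where it stands. Loose. Origin at the centre of its underside, z up. Two of the three black cans stand in the rack, the third free on the bench
- tray_red: red job tray, fixed to the bench: a square open tray 90 x 90 mm outside, rim 15 mm high, walls and floor 4 mm thick, with a thin grey circle 46 mm in diameter painted at the middle of its floor. Origin at the centre of its underside (bench level), so its floor is 4 mm above the origin; z up, x and y along its sides
- tray_yellow: yellow job tray, fixed to the bench: a square open tray 90 x 90 mm outside, rim 15 mm high, walls and floor 4 mm thick, with a thin grey circle 46 mm in diameter painted at the middle of its floor. Origin at the centre of its underside (bench level), so its floor is 4 mm above the origin; z up, x and y along its sides
- tray_white: white job tray, fixed to the bench: a square open tray 90 x 90 mm outside, rim 15 mm high, walls and floor 4 mm thick, with a thin grey circle 46 mm in diameter painted at the middle of its floor. Origin at the centre of its underside (bench level), so its floor is 4 mm above the origin; z up, x and y along its sides
- rack: low aluminium rack, fixed: a bottomless frame 133 mm long (its y), 47 deep (its x), 15 high, with three 39 mm square slots in a row at y = -43, 0, +43 mm. Each holds a can (one blue, two black, any order) standing on the bench, 45 mm out of the frame; cans are 8 mm apart, so fingers fit only across the row (along x); lift straight up. Origin: centre, bench level; z up

How it is judged:
By the outcome, as a careful person would: the job done as asked, in the order asked, and still so for the second after the job is handed in, with the robot touching nothing.
It also fails if it takes over 80 s, if anything falls off the work surface, if the arm or the gripper's body presses on something with over 40 N, if the wrist force passes 120 N, or if a joint passes its speed limit or range.

## Working session

There is one attempt and no reset: what is moved stays moved. The work goes in short steps, Python scripts to look and compute and a tool call to move; the robot and the scene stay as the last step left them, time stands still between calls to the robot, and variables do not carry over. Pictures are saved under pics/ and viewed, about 12 in all and at most 16, crops included, and the job is handed in when it is done.

Besides the shell and the picture viewer there is one more tool, called after "Request:" by a JSON object that holds its "fn" and its "kwargs". apply_moves: Moves the arm, as the interface text tells. Its arguments: {"type":"object","properties":{"targets":{"type":"array"},"squeeze":{"type":"number"}},"required":["targets"]}

```bash
mkdir -p pics
python3 - <<'E'
from bench import r
import cv2,numpy as np
s=r.sense();print({k:np.round(v,3).tolist() for k,v in s.items()})
for n in("top","scene"):
    im=r.camera(n);cv2.imwrite(f"pics/{n}0.png",im[:,:,::-1]);c=r.calibration(n);print(n,np.round(c["mtx"],1).tolist(),np.round(c["extrinsics"],4).tolist())
print(np.round(r.calibration("wrist")["mtx"],1).tolist(),np.round(r.calibration("wrist")["mount"],4).tolist())
for l in("blue_red","black_a","tray_red","tray_yellow","tray_white","rack","blue_yellow","blue_white"):
    print(l,[(round(d["p"],2),np.round(d["bbox"]).tolist()) for d in r.outline_of("top",l)][:5])
E
```

```text
{'time': 0.0, 'joint_pos': [57.863, 9.111, 91.571, -0.001, 79.422, -12.036], 'joint_vel': [-0.027, -0.052, -0.027, -0.08, -0.002, 0.015], 'joint_efforts': [-0.0, -38.56, -32.209, 0.07, 0.038, -0.0], 'tool_pos': [0.197, 0.539, 0.236], 'tool_rot': [-179.979, 0.102, 69.899], 'contact_force': [-0.369, 0.145, -0.246], 'moment': [0.022, -0.048, 0.004], 'width': 0.091}
top [[496.9, 0.0, 322.9], [0.0, 496.9, 249.6], [0.0, 0.0, 1.0]] [[0.0171, -0.98, 0.1981, 0.3629], [-0.9998, -0.0156, 0.009, -0.0297], [-0.0058, -0.1983, -0.9801, 0.8509], [0.0, 0.0, 0.0, 1.0]]
scene [[606.6, 0.0, 318.8], [0.0, 606.6, 237.8], [0.0, 0.0, 1.0]] [[-0.3623, 0.6585, -0.6597, 1.3906], [0.9318, 0.2717, -0.2407, 0.3014], [0.0207, -0.7019, -0.712, 0.9925], [0.0, 0.0, 0.0, 1.0]]
[[382.1, 0.0, 312.0], [0.0, 382.1, 243.7], [0.0, 0.0, 1.0]] [[1.0, 0.0003, -0.0007, -0.0003], [-0.0001, 0.9706, 0.2407, -0.0662], [0.0007, -0.2407, 0.9706, -0.1487], [0.0, 0.0, 0.0, 1.0]]
blue_red [(0.9, [472.0, 326.0, 31.0, 25.0])]
black_a [(0.93, [537.0, 258.0, 40.0, 30.0]), (0.8, [266.0, 296.0, 23.0, 26.0]), (0.64, [292.0, 291.0, 23.0, 23.0])]
tray_red [(0.73, [425.0, 219.0, 59.0, 51.0])]
tray_yellow [(0.82, [296.0, 189.0, 54.0, 50.0])]
tray_white [(0.62, [200.0, 229.0, 56.0, 51.0])]
rack [(0.96, [294.0, 294.0, 85.0, 47.0])]
blue_yellow [(0.75, [149.0, 305.0, 30.0, 33.0])]
blue_white [(0.72, [320.0, 285.0, 22.0, 24.0])]
```

View pics/top0.png

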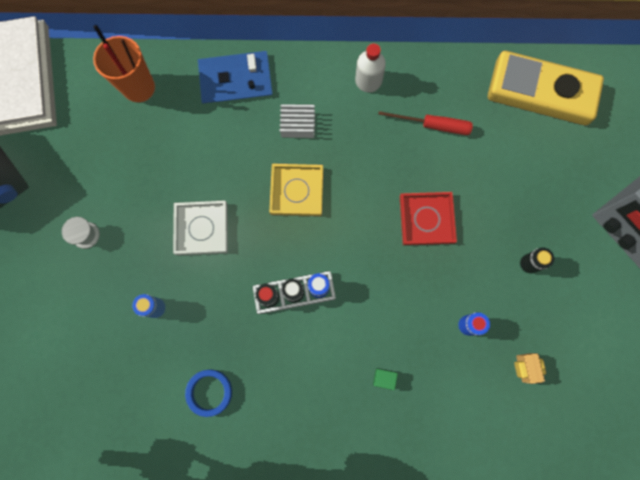

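View pics/scene0.png

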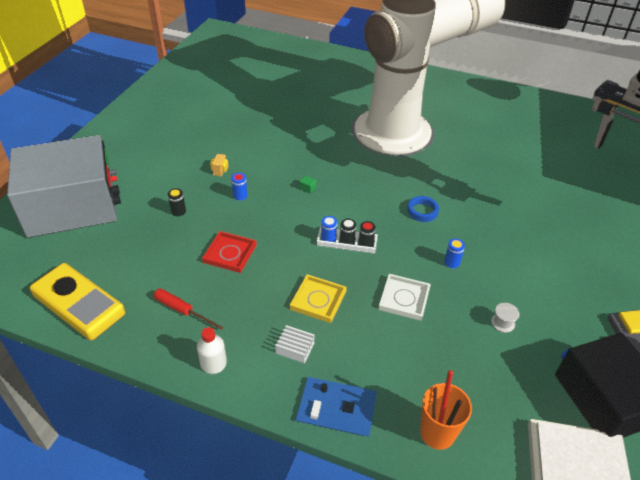

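Top view: blue_red dot (479,324), blue_yellow dot (143,305), blue_white is the rack's right slot (319,285). The tray circles are at red (427,219), yellow (297,190) and white (201,228). The black cans are at (543,258), (266,294) and (292,290). The scene view agrees.

```bash
cat > h.py <<'E'
from bench import r
import cv2,numpy as np
from scipy.spatial.transform import Rotation as R
def tool():
    s=r.sense();T=np.eye(4);T[:3,:3]=R.from_euler("xyz",s["tool_rot"],degrees=True).as_matrix();T[:3,3]=s["tool_pos"];return T
def px2w(cam,uv,z,T=None):
    c=r.calibration(cam);E=c["extrinsics"] if T is None else T@c["mount"]
    d=E[:3,:3]@np.linalg.solve(c["mtx"],[uv[0],uv[1],1]);p=E[:3,3]
    return p+d*(z-p[2])/d[2]
E
python3 - <<'E'
from h import *
top=dict(red=(479,324),yel=(143,305),white=(319,285),bk_y=(543,258),bk_r=(266,294),bk_w=(292,290))
sc=dict(red=(238,178),yel=(456,243),white=(329,221),bk_y=(176,193))
for k,v in top.items(): print(k,px2w("top",v,.06).round(4),px2w("scene",sc[k],.06).round(4) if k in sc else "")
for k,a,b in(("tr",(427.5,219),(230,253)),("ty",(296.5,190.5),(318.5,299)),("tw",(201,228),(405,297))): print(k,px2w("top",a,.004).round(4),px2w("scene",b,.004).round(4))
E
```

```text
red [ 0.4073 -0.27    0.06  ] [ 0.4138 -0.2641  0.06  ]
yel [0.4283 0.2623 0.06  ] [0.4286 0.2655 0.06  ]
white [ 0.4649 -0.0172  0.06  ] [ 0.4693 -0.0117  0.06  ]
bk_y [ 0.5146 -0.3779  0.06  ] [ 0.5172 -0.3716  0.06  ]
bk_r [0.4491 0.0672 0.06  ] 
bk_w [0.4561 0.0258 0.06  ] 
tr [ 0.592  -0.2049  0.004 ] [ 0.5945 -0.1981  0.004 ]
ty [0.6408 0.027  0.004 ] [0.6418 0.0316 0.004 ]
tw [0.5694 0.1929 0.004 ] [0.5683 0.1976 0.004 ]
```

Request:
{"fn": "apply_moves", "kwargs": {"targets": [{"tx": 39, "ty": -46, "tz": -14, "wz": -0.17, "gripper": -1}, {"tx": 39, "ty": -46, "tz": -14, "wz": -0.17, "gripper": -1}, {"tx": 39, "ty": -46, "tz": -14, "wz": -0.17, "gripper": -1}, {"tx": 39, "ty": -46, "tz": -14, "wz": -0.17, "gripper": -1}, {"tx": 39, "ty": -46, "tz": -14, "wz": -0.17, "gripper": -1}, {"tx": 37, "ty": -46, "tz": -14, "wz": -0.17, "gripper": -1}]}}

```text
invalid input
```

Request:
{"fn": "apply_moves", "kwargs": {"targets": [{"tx": 39, "ty": -46, "tz": -14, "wx": 0, "wy": 0, "wz": -0.17, "gripper": -1}, {"tx": 39, "ty": -46, "tz": -14, "wx": 0, "wy": 0, "wz": -0.17, "gripper": -1}, {"tx": 39, "ty": -46, "tz": -14, "wx": 0, "wy": 0, "wz": -0.17, "gripper": -1}, {"tx": 39, "ty": -46, "tz": -14, "wx": 0, "wy": 0, "wz": -0.17, "gripper": -1}, {"tx": 39, "ty": -46, "tz": -14, "wx": 0, "wy": 0, "wz": -0.17, "gripper": -1}, {"tx": 37, "ty": -46, "tz": -14, "wx": 0, "wy": 0, "wz": -0.17, "gripper": -1}], "squeeze": 20}}

```text
time: 1.25
tool_pos: [0.4324, 0.2611, 0.1537]
tool_rot: [-180.0, -0.5, 10.1]
contact_force: [0.3, 1.5, -0.2]
width: 0.0921
```

```bash
cat >> h.py <<'E'
def look(label,name,z=.06,col=None):
    """outline the thing with the wrist camera; for a can also the dot on top (hsv range)"""
    T=tool();im=r.camera("wrist");cv2.imwrite(f"pics/{name}.png",im[:,:,::-1])
    hsv=cv2.cvtColor(im,cv2.COLOR_RGB2HSV)
    for d in r.outline_of("wrist",label)[:3]:
        m=d["region"];print(label,round(d["p"],2),np.round(d["bbox"]).tolist())
        h,w=cv2.minMaxLoc(hsv[:,:,2].astype(float))[1::2][0],0
        if col is not None:
            k=cv2.inRange(hsv,np.array(col[0]),np.array(col[1]))&(cv2.dilate(m.astype(np.uint8),np.ones((5,5)))*255)
            n,_,st,ce=cv2.connectedComponentsWithStats(k)
            i=1+np.argmax(st[1:,4]); c=st[i,:2]+(st[i,2:4]-1)/2
            print(" dot",c,st[i,2:],px2w("wrist",c,z,T).round(4), "delta mm",((px2w("wrist",c,z,T)-T[:3,3])*1000).round(1))
        else:
            c=np.array(d["bbox"][:2]);print(px2w("wrist",c,z,T).round(4))
Y=((18,90,120),(38,255,255));RD=((170,100,90),(180,255,255));W=((0,0,150),(180,60,255))
E
sed -i '/minMaxLoc/d' h.py
python3 - <<'E'
from h import *
look("blue_yellow","w1",.06,Y)
E
```

```text
blue_yellow 0.86 [308.0, 242.0, 51.0, 67.0]
 dot [308. 249.] [ 31  31 750] [0.4309 0.2635 0.06  ] delta mm [ -1.5   2.4 -93.7]
```

View pics/w1.png

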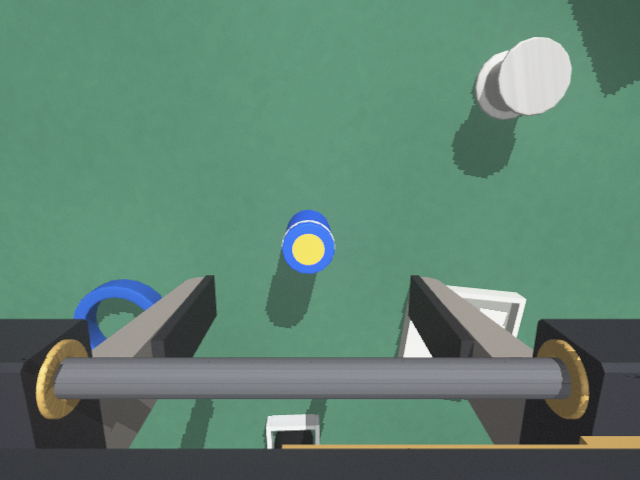

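The can is centred between the open fingers at (308,249). The ring and the white tray are well clear of the fingers, so I'll descend and grip.

Request:
{"fn": "apply_moves", "kwargs": {"targets": [{"tx": -1.5, "ty": 2.4, "tz": -40, "wx": 0, "wy": 0.009, "wz": 0, "gripper": -1}, {"tx": 0, "ty": 0, "tz": -40, "wx": 0, "wy": 0, "wz": 0, "gripper": -1}, {"tx": 0, "ty": 0, "tz": -26, "wx": 0, "wy": 0, "wz": 0, "gripper": -1}, {"tx": 0, "ty": 0, "tz": 0, "wx": 0, "wy": 0, "wz": 0, "gripper": 1}, {"tx": 0, "ty": 0, "tz": 0, "wx": 0, "wy": 0, "wz": 0, "gripper": 1}, {"tx": 0, "ty": 0, "tz": 0, "wx": 0, "wy": 0, "wz": 0, "gripper": 1}, {"tx": 0, "ty": 0, "tz": 0, "wx": 0, "wy": 0, "wz": 0, "gripper": 1}, {"tx": 0, "ty": 0, "tz": 0, "wx": 0, "wy": 0, "wz": 0, "gripper": 1}], "squeeze": 20}}

```text
time: 2.35
tool_pos: [0.4352, 0.2638, 0.0502]
tool_rot: [-179.9, -0.5, 10.1]
contact_force: [-1.1, -0.2, -0.1]
width: 0.0439
```

Request:
{"fn": "apply_moves", "kwargs": {"targets": [{"tx": -4, "ty": 0, "tz": -2, "wx": 0, "wy": 0, "wz": 0, "gripper": 0.0}, {"tx": 0, "ty": 0, "tz": 0, "wx": 0, "wy": 0, "wz": 0, "gripper": 0.0}], "squeeze": 20}}

```text
time: 2.6
tool_pos: [0.4311, 0.2638, 0.0484]
tool_rot: [-179.9, -0.5, 10.1]
contact_force: [-0.1, 0.3, 0.3]
width: 0.0465
```

Run:
```python
from h import *
T=tool();print(T[:3,3])
look("blue_yellow","w2",.06,Y)
s=r.sense();print(s["tool_pos"],s["width"],s["contact_force"])
```

```text
[0.43107608 0.26384642 0.04835118]
blue_yellow 0.6 [312.0, 300.0, 87.0, 111.0]
 dot [311.  324.5] [  53   50 2066] [0.4314 0.2638 0.06  ] delta mm [ 0.3 -0.  11.6]
[0.43155542 0.26392567 0.04859256] 0.046112160289896176 [-1.01612266  1.02037083  0.14655702]
```

View pics/w2.png

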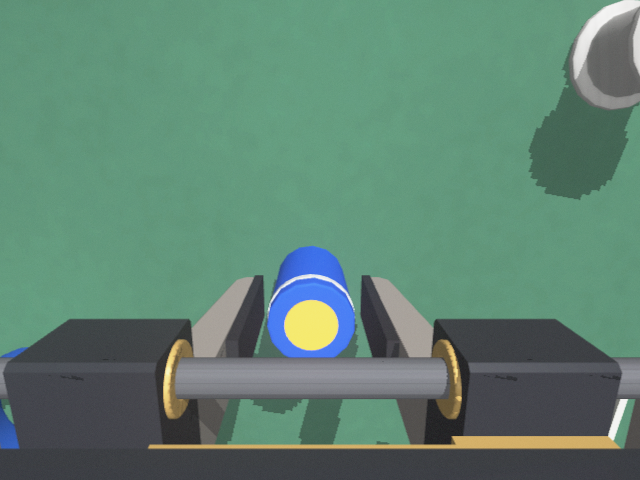

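Centred, with the dot at (311,325). Gripping and lifting.

Request:
{"fn": "apply_moves", "kwargs": {"targets": [{"tx": 0, "ty": 0, "tz": 0, "wx": 0, "wy": 0, "wz": 0, "gripper": 1}, {"tx": 0, "ty": 0, "tz": 0, "wx": 0, "wy": 0, "wz": 0, "gripper": 1}, {"tx": 0, "ty": 0, "tz": 0, "wx": 0, "wy": 0, "wz": 0, "gripper": 1}, {"tx": 0, "ty": 0, "tz": 10, "wx": 0, "wy": 0, "wz": 0, "gripper": 1}, {"tx": 0, "ty": 0, "tz": 35, "wx": 0, "wy": 0, "wz": 0, "gripper": 1}, {"tx": 0, "ty": 0, "tz": 35, "wx": 0, "wy": 0, "wz": 0, "gripper": 1}], "squeeze": 20}}

```text
time: 3.45
tool_pos: [0.4288, 0.2629, 0.1284]
tool_rot: [-179.9, -0.1, 10.1]
contact_force: [0.9, 0.8, -0.5]
width: 0.0344
```

Request:
{"fn": "apply_moves", "kwargs": {"targets": [{"tx": 20, "ty": -22, "tz": 0, "wx": 0, "wy": 0, "wz": 0, "gripper": 1}, {"tx": 36, "ty": -40, "tz": 0, "wx": 0, "wy": 0, "wz": 0, "gripper": 1}, {"tx": 36, "ty": -40, "tz": 0, "wx": 0, "wy": 0, "wz": 0, "gripper": 1}, {"tx": 36, "ty": -40, "tz": 0, "wx": 0, "wy": 0, "wz": 0, "gripper": 1}, {"tx": 36, "ty": -40, "tz": 0, "wx": 0, "wy": 0, "wz": 0, "gripper": 1}, {"tx": 30, "ty": -33, "tz": 0, "wx": 0, "wy": 0, "wz": 0, "gripper": 1}, {"tx": 18, "ty": -20, "tz": 0, "wx": 0, "wy": 0, "wz": 0, "gripper": 1}, {"tx": 0, "ty": 0, "tz": 0, "wx": 0, "wy": 0, "wz": 0, "gripper": 1}], "squeeze": 20}}

```text
time: 4.45
tool_pos: [0.65, 0.0204, 0.1379]
tool_rot: [-179.9, -0.9, 10.2]
contact_force: [-0.8, 0.1, -1.3]
width: 0.0345
```

```bash
cat >> h.py <<'E'
def looktray(label,name):
    T=tool();im=r.camera("wrist");cv2.imwrite(f"pics/{name}.png",im[:,:,::-1]);print("tcp",T[:3,3].round(4))
    for d in r.outline_of("wrist",label)[:2]:
        print(label,round(d["p"],2),np.round(d["bbox"]).tolist())
        c=cv2.findContours(d["region"].astype(np.uint8),0,2)[0];c=max(c,key=cv2.contourArea)
        q=cv2.boxPoints(cv2.minAreaRect(c));print([px2w("wrist",p,.015,T).round(4).tolist()[:2] for p in q])
E
python3 - <<'E'
from h import *
looktray("tray_yellow","w3")
E
```

```text
tcp [0.65   0.0204 0.1379]
tray_yellow 0.98 [303.0, 220.0, 146.0, 126.0]
[[0.5938, -0.0173], [0.5986, 0.0745], [0.689, 0.0738], [0.6915, -0.0201]]
```

View pics/w3.png

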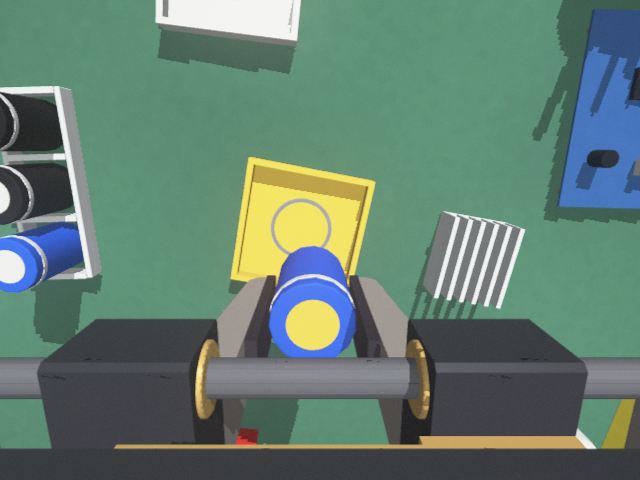

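The yellow tray circle is at about (301,228), and the heatsink is near the right finger, so I'll open only partly there.

Run:
```python
from h import *
T=tool();print("tcp",T[:3,3].round(4), r.sense()["tool_rot"])
print("circle",px2w("wrist",(301,228.5),.004,T)); print("top edge corners", [px2w("wrist",p,.015,T).round(4) for p in((250,159),(374,181))])
print("heatsink near edge",px2w("wrist",(424,262),.01,T), px2w("wrist",(443,214),.03,T)); print("whitecan",px2w("wrist",(11,267),.06,T))
```

```text
tcp [0.6488 0.0223 0.1376] [-179.87385811   -0.86447835   10.30652744]
circle [0.64177613 0.02960775 0.004     ]
top edge corners [array([0.5984, 0.074 , 0.015 ]), array([0.6863, 0.0745, 0.015 ])]
heatsink near edge [0.73776259 0.02173617 0.01      ] [0.73470327 0.06186943 0.03      ]
whitecan [ 0.4700026  -0.01389026  0.06      ]
```

Request:
{"fn": "apply_moves", "kwargs": {"targets": [{"tx": -7.5, "ty": 8, "tz": -10, "wx": 0, "wy": 0.014, "wz": 0, "gripper": 1}, {"tx": 0, "ty": 0, "tz": -25, "wx": 0, "wy": 0, "wz": 0, "gripper": 1}, {"tx": 0, "ty": 0, "tz": -25, "wx": 0, "wy": 0, "wz": 0, "gripper": 1}, {"tx": 0, "ty": 0, "tz": -15, "wx": 0, "wy": 0, "wz": 0, "gripper": 1}, {"tx": 0, "ty": 0, "tz": 0, "wx": 0, "wy": 0, "wz": 0, "gripper": 1}], "squeeze": 20}}

```text
time: 5.18
tool_pos: [0.6354, 0.038, 0.0589]
tool_rot: [-179.6, 0.3, 10.7]
contact_force: [-0.2, -0.9, -0.2]
width: 0.0341
```

Request:
{"fn": "apply_moves", "kwargs": {"targets": [{"tx": 4, "ty": -5, "tz": 0, "wx": 0, "wy": -0.003, "wz": 0, "gripper": 1}, {"tx": 0, "ty": 0, "tz": 0, "wx": 0, "wy": 0, "wz": 0, "gripper": 1}, {"tx": 0, "ty": 0, "tz": 0, "wx": 0, "wy": 0, "wz": 0, "gripper": 1}], "squeeze": 20}}

```text
time: 5.55
tool_pos: [0.6412, 0.0329, 0.0616]
tool_rot: [-179.7, -0.1, 10.7]
contact_force: [0.1, 0.3, -1.0]
width: 0.0342
```

Request:
{"fn": "apply_moves", "kwargs": {"targets": [{"tx": 0.5, "ty": -3, "tz": -5, "wx": 0, "wy": 0, "wz": 0, "gripper": 1}, {"tx": 0, "ty": 0, "tz": -1, "wx": 0, "wy": 0, "wz": 0, "gripper": 1}, {"tx": 0, "ty": 0, "tz": 0, "wx": 0, "wy": 0, "wz": 0, "gripper": 1}], "squeeze": 20}}

```text
time: 5.92
tool_pos: [0.6422, 0.0293, 0.0558]
tool_rot: [-179.7, -0.2, 10.7]
contact_force: [-0.1, -0.8, -0.3]
width: 0.0343
```

Request:
{"fn": "apply_moves", "kwargs": {"targets": [{"tx": 0, "ty": 0, "tz": -2.5, "wx": 0, "wy": 0, "wz": 0, "gripper": 1}, {"tx": 0, "ty": 0, "tz": 0, "wx": 0, "wy": 0, "wz": 0, "gripper": 1}], "squeeze": 20}}

```text
time: 6.18
tool_pos: [0.6421, 0.0294, 0.0531]
tool_rot: [-179.7, -0.2, 10.7]
contact_force: [0.0, 0.4, -0.8]
width: 0.0341
```

Request:
{"fn": "apply_moves", "kwargs": {"targets": [{"tx": 0, "ty": 0, "tz": -1, "wx": 0, "wy": 0, "wz": 0, "gripper": 1}, {"tx": 0, "ty": 0, "tz": -0.7, "wx": 0, "wy": 0, "wz": 0, "gripper": 1}], "squeeze": 20}}

```text
time: 6.42
tool_pos: [0.6424, 0.0294, 0.0526]
tool_rot: [-179.7, -0.2, 10.7]
contact_force: [-2.7, -0.8, 7.1]
width: 0.0338
```

Request:
{"fn": "apply_moves", "kwargs": {"targets": [{"tx": 0, "ty": 0, "tz": 0, "wx": 0, "wy": 0, "wz": 0, "gripper": 0.15}, {"tx": 0, "ty": 0, "tz": 0, "wx": 0, "wy": 0, "wz": 0, "gripper": -0.1}, {"tx": 0, "ty": 0, "tz": 0, "wx": 0, "wy": 0, "wz": 0, "gripper": -0.3}, {"tx": 0, "ty": 0, "tz": 0, "wx": 0, "wy": 0, "wz": 0, "gripper": -0.3}, {"tx": 0, "ty": 0, "tz": 25, "wx": 0, "wy": 0, "wz": 0, "gripper": -0.3}, {"tx": 0, "ty": 0, "tz": 40, "wx": 0, "wy": 0, "wz": 0, "gripper": -0.3}, {"tx": 0, "ty": 0, "tz": 40, "wx": 0, "wy": 0, "wz": 0, "gripper": -0.3}], "squeeze": 20}}

```text
time: 7.3
tool_pos: [0.639, 0.0299, 0.1548]
tool_rot: [-179.5, 0.3, 10.7]
contact_force: [0.9, 0.5, 0.8]
width: 0.0597
```

Run:
```python
from h import *
look("blue_yellow","w4",.064,Y)
```

```text
blue_yellow 0.71 [318.0, 249.0, 57.0, 66.0]
 dot [317.5 257. ] [ 32  31 762] [0.6429 0.0294 0.064 ] delta mm [  4.   -0.5 -90.8]
```

Yellow stands within about 1 mm of the circle. Next is the white one in the rack.

Request:
{"fn": "apply_moves", "kwargs": {"targets": [{"tx": -30, "ty": -8, "tz": 0, "wx": 0, "wy": 0, "wz": 0, "gripper": -1}, {"tx": -50, "ty": -13, "tz": 0, "wx": 0, "wy": 0, "wz": 0, "gripper": -1}, {"tx": -45, "ty": -12, "tz": 0, "wx": 0, "wy": 0, "wz": 0, "gripper": -1}, {"tx": -30, "ty": -8, "tz": 0, "wx": 0, "wy": 0, "wz": 0, "gripper": -1}, {"tx": -10, "ty": -3, "tz": 0, "wx": 0, "wy": 0, "wz": 0, "gripper": -1}, {"tx": 0, "ty": 0, "tz": 0, "wx": 0, "wy": 0, "wz": 0, "gripper": -1}], "squeeze": 20}}

```text
time: 8.15
tool_pos: [0.4725, -0.0152, 0.1558]
tool_rot: [-179.7, -0.2, 10.7]
contact_force: [-1.1, 0.8, -0.6]
width: 0.0917
```

Run:
```python
from h import *
look("blue_white","w5",.06,W)
print(r.sense()["tool_pos"],r.sense()["tool_rot"])
```

```text
blue_white 0.74 [305.0, 246.0, 58.0, 63.0]
 dot [305.5 252. ] [ 32  31 771] [ 0.4693 -0.0152  0.06  ] delta mm [ -3.3  -0.1 -95.8]
[ 0.47323657 -0.01510105  0.15603718] [-179.68578519   -0.24263411   10.74060032]
```

View pics/w5.png

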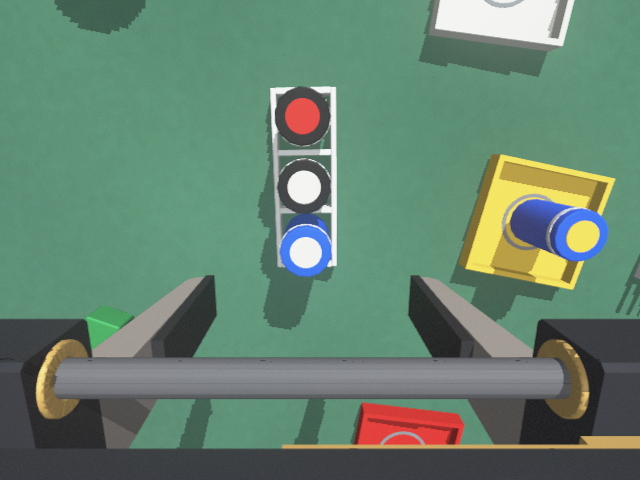

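The yellow can stands in its tray. The white-dot can, at (305,252), is aligned with the jaws across the row. Descending.

Request:
{"fn": "apply_moves", "kwargs": {"targets": [{"tx": -3.5, "ty": 0, "tz": -25, "wx": 0, "wy": 0, "wz": 0, "gripper": -1}, {"tx": 0, "ty": 0, "tz": -40, "wx": 0, "wy": 0, "wz": 0, "gripper": -1}, {"tx": 0, "ty": 0, "tz": -25, "wx": 0, "wy": 0, "wz": 0, "gripper": -1}, {"tx": 0, "ty": 0, "tz": -8, "wx": 0, "wy": 0, "wz": 0, "gripper": -1}, {"tx": 0, "ty": 0, "tz": 0, "wx": 0, "wy": 0, "wz": 0, "gripper": -0.5}, {"tx": 0, "ty": 0, "tz": 0, "wx": 0, "wy": 0, "wz": 0, "gripper": -0.1}], "squeeze": 20}}

```text
time: 9.0
tool_pos: [0.4769, -0.0151, 0.058]
tool_rot: [-179.9, -0.7, 10.9]
contact_force: [1.1, 0.4, -0.1]
width: 0.0735
```

Run:
```python
from h import *
look("blue_white","w6",.06,W)
print(r.sense()["tool_pos"],r.sense()["tool_rot"],r.sense()["width"])
```

```text
blue_white 0.83 [293.0, 298.0, 84.0, 105.0]
 dot [292.  311.5] [  51   48 1920] [ 0.4693 -0.0154  0.06  ] delta mm [-7.6 -0.3  2. ]
[ 0.47684483 -0.01513635  0.05812478] [-179.87397597   -0.69474125   10.87646108] 0.06593145464699625
```

Request:
{"fn": "apply_moves", "kwargs": {"targets": [{"tx": -5, "ty": 0, "tz": -4, "wx": 0, "wy": 0.008, "wz": 0, "gripper": -0.3}, {"tx": 0, "ty": 0, "tz": 0, "wx": 0, "wy": 0, "wz": 0, "gripper": -0.2}, {"tx": 0, "ty": 0, "tz": 0, "wx": 0, "wy": 0, "wz": 0, "gripper": -0.2}], "squeeze": 20}}

```text
time: 9.48
tool_pos: [0.4722, -0.0154, 0.055]
tool_rot: [-179.8, -0.3, 10.9]
contact_force: [-0.0, -0.2, -0.2]
width: 0.0552
```

Request:
{"fn": "apply_moves", "kwargs": {"targets": [{"tx": -2.5, "ty": 0, "tz": -5, "wx": 0, "wy": 0, "wz": 0, "gripper": -0.1}, {"tx": 0, "ty": 0, "tz": -1, "wx": 0, "wy": 0, "wz": 0, "gripper": -0.1}, {"tx": 0, "ty": 0, "tz": 0, "wx": 0, "wy": 0, "wz": 0, "gripper": -0.1}], "squeeze": 20}}

```text
time: 9.85
tool_pos: [0.4694, -0.0154, 0.0486]
tool_rot: [-179.8, -0.3, 10.9]
contact_force: [-1.0, 0.3, -0.2]
width: 0.0501
```

Centred. Grip, then lift straight up.

Request:
{"fn": "apply_moves", "kwargs": {"targets": [{"tx": 0, "ty": 0, "tz": 0, "wx": 0, "wy": 0, "wz": 0, "gripper": 1}, {"tx": 0, "ty": 0, "tz": 0, "wx": 0, "wy": 0, "wz": 0, "gripper": 1}, {"tx": 0, "ty": 0, "tz": 0, "wx": 0, "wy": 0, "wz": 0, "gripper": 1}, {"tx": 0, "ty": 0, "tz": 0, "wx": 0, "wy": 0, "wz": 0, "gripper": 1}, {"tx": 0, "ty": 0, "tz": 8, "wx": 0, "wy": 0, "wz": 0, "gripper": 1}, {"tx": 0, "ty": 0, "tz": 12, "wx": 0, "wy": 0, "wz": 0, "gripper": 1}], "squeeze": 20}}

```text
time: 10.6
tool_pos: [0.4686, -0.0152, 0.0688]
tool_rot: [-179.8, -0.2, 10.9]
contact_force: [0.6, -0.5, -1.0]
width: 0.0346
```

Request:
{"fn": "apply_moves", "kwargs": {"targets": [{"tx": 0, "ty": 0, "tz": 30, "wx": 0, "wy": 0, "wz": 0, "gripper": 1}, {"tx": 2, "ty": 0, "tz": 35, "wx": 0, "wy": 0, "wz": 0, "gripper": 1}, {"tx": 15, "ty": 22, "tz": 12, "wx": 0, "wy": 0, "wz": 0, "gripper": 1}, {"tx": 21, "ty": 45, "tz": 0, "wx": 0, "wy": 0, "wz": 0, "gripper": 1}, {"tx": 21, "ty": 45, "tz": 0, "wx": 0, "wy": 0, "wz": 0, "gripper": 1}, {"tx": 21, "ty": 45, "tz": 0, "wx": 0, "wy": 0, "wz": 0, "gripper": 1}, {"tx": 14, "ty": 32, "tz": -5, "wx": 0, "wy": 0, "wz": 0, "gripper": 1}, {"tx": 4, "ty": 12, "tz": -5, "wx": 0, "wy": 0, "wz": 0, "gripper": 1}], "squeeze": 20}}

```text
time: 11.6
tool_pos: [0.5723, 0.1912, 0.1489]
tool_rot: [180.0, -1.0, 10.7]
contact_force: [-0.3, -0.7, -1.1]
width: 0.0345
```

Request:
{"fn": "apply_moves", "kwargs": {"targets": [{"tx": 0, "ty": 0, "tz": -5, "wx": 0, "wy": 0, "wz": 0, "gripper": 1}, {"tx": 0, "ty": 0, "tz": 0, "wx": 0, "wy": 0, "wz": 0, "gripper": 1}], "squeeze": 20}}

```text
time: 11.85
tool_pos: [0.5715, 0.1902, 0.1436]
tool_rot: [179.9, -0.9, 10.7]
contact_force: [0.7, -0.1, -0.7]
width: 0.0346
```

Run:
```python
from h import *
looktray("tray_white","w7")
print(r.sense()["tool_rot"])
```

```text
tcp [0.5715 0.1902 0.1436]
tray_white 0.68 [314.0, 225.0, 133.0, 114.0]
[[0.5291, 0.1509], [0.5231, 0.2363], [0.6133, 0.246], [0.6262, 0.1604]]
[179.95583322  -0.96770794  10.68078929]
```

View pics/w7.png

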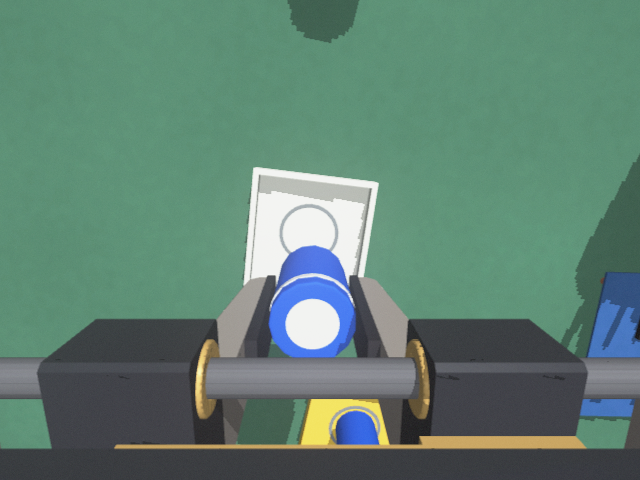

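The white circle is centred at about (309,233).

Run:
```python
from h import *
T=tool();p=px2w("wrist",(309,233),.004,T);print(p,((p-T[:3,3])*1000).round(1))
```

```text
[0.57215419 0.1933544  0.004     ] [   0.2    3.2 -140.2]
```

Request:
{"fn": "apply_moves", "kwargs": {"targets": [{"tx": 0, "ty": 3, "tz": -15, "wx": 0, "wy": 0.01, "wz": 0, "gripper": 1}, {"tx": 0, "ty": 0, "tz": -25, "wx": 0, "wy": 0, "wz": 0, "gripper": 1}, {"tx": 0, "ty": 0, "tz": -25, "wx": 0, "wy": 0, "wz": 0, "gripper": 1}, {"tx": 0, "ty": 0, "tz": -10, "wx": 0, "wy": 0, "wz": 0, "gripper": 1}, {"tx": 0, "ty": 0, "tz": 0, "wx": 0, "wy": 0, "wz": 0, "gripper": 1}, {"tx": 0, "ty": 0, "tz": 0, "wx": 0, "wy": 0, "wz": 0, "gripper": 1}], "squeeze": 20}}

```text
time: 12.7
tool_pos: [0.5717, 0.191, 0.0659]
tool_rot: [-179.9, -0.3, 10.5]
contact_force: [0.6, 0.8, -0.6]
width: 0.0342
```

Request:
{"fn": "apply_moves", "kwargs": {"targets": [{"tx": 0, "ty": 2.5, "tz": -6, "wx": 0, "wy": 0, "wz": 0, "gripper": 1}, {"tx": 0, "ty": 0, "tz": -4, "wx": 0, "wy": 0, "wz": 0, "gripper": 1}, {"tx": 0, "ty": 0, "tz": 0, "wx": 0, "wy": 0, "wz": 0, "gripper": 1}], "squeeze": 20}}

```text
time: 13.08
tool_pos: [0.573, 0.1939, 0.0571]
tool_rot: [-179.9, -0.5, 10.5]
contact_force: [-0.6, 0.8, -0.6]
width: 0.034
```

Request:
{"fn": "apply_moves", "kwargs": {"targets": [{"tx": -1.5, "ty": 0, "tz": -2, "wx": 0, "wy": 0, "wz": 0, "gripper": 1}, {"tx": 0, "ty": 0, "tz": -1.5, "wx": 0, "wy": 0, "wz": 0, "gripper": 1}, {"tx": 0, "ty": 0, "tz": -0.8, "wx": 0, "wy": 0, "wz": 0, "gripper": 1}], "squeeze": 20}}

```text
time: 13.45
tool_pos: [0.5717, 0.194, 0.0529]
tool_rot: [-179.9, -0.6, 10.5]
contact_force: [-0.2, 0.6, -0.6]
width: 0.0345
```

Request:
{"fn": "apply_moves", "kwargs": {"targets": [{"tx": 0, "ty": 0, "tz": -0.8, "wx": 0, "wy": 0, "wz": 0, "gripper": 1}, {"tx": 0, "ty": 0, "tz": -0.5, "wx": 0, "wy": 0, "wz": 0, "gripper": 1}], "squeeze": 20}}

```text
time: 13.7
tool_pos: [0.5718, 0.194, 0.0526]
tool_rot: [-179.9, -0.5, 10.5]
contact_force: [-2.4, -0.7, 4.7]
width: 0.0341
```

Request:
{"fn": "apply_moves", "kwargs": {"targets": [{"tx": 0, "ty": 0, "tz": 0, "wx": 0, "wy": 0, "wz": 0, "gripper": 0.15}, {"tx": 0, "ty": 0, "tz": 0, "wx": 0, "wy": 0, "wz": 0, "gripper": -0.1}, {"tx": 0, "ty": 0, "tz": 0, "wx": 0, "wy": 0, "wz": 0, "gripper": -0.3}, {"tx": 0, "ty": 0, "tz": 0, "wx": 0, "wy": 0, "wz": 0, "gripper": -0.3}, {"tx": 0, "ty": 0, "tz": 25, "wx": 0, "wy": 0, "wz": 0, "gripper": -0.3}, {"tx": 0, "ty": 0, "tz": 40, "wx": 0, "wy": 0, "wz": 0, "gripper": -0.3}, {"tx": 0, "ty": 0, "tz": 40, "wx": 0, "wy": 0, "wz": 0, "gripper": -0.3}], "squeeze": 20}}

```text
time: 14.58
tool_pos: [0.5685, 0.1934, 0.1552]
tool_rot: [-179.9, -0.1, 10.5]
contact_force: [0.6, 0.9, -0.1]
width: 0.0596
```

Run:
```python
from h import *
look("blue_white","w8",.064,W)
```

```text
blue_white 0.97 [318.0, 245.0, 53.0, 70.0]
 dot [317. 254.] [ 33  31 799] [0.5725 0.1942 0.064 ] delta mm [  4.    0.8 -91.2]
```

Request:
{"fn": "apply_moves", "kwargs": {"targets": [{"tx": -10, "ty": -30, "tz": 0, "wx": 0, "wy": 0, "wz": 0, "gripper": -1}, {"tx": -18, "ty": -52, "tz": 0, "wx": 0, "wy": 0, "wz": 0, "gripper": -1}, {"tx": -18, "ty": -52, "tz": 0, "wx": 0, "wy": 0, "wz": 0, "gripper": -1}, {"tx": -18, "ty": -52, "tz": 0, "wx": 0, "wy": 0, "wz": 0, "gripper": -1}, {"tx": -18, "ty": -52, "tz": 0, "wx": 0, "wy": 0, "wz": 0, "gripper": -1}, {"tx": -18, "ty": -52, "tz": 0, "wx": 0, "wy": 0, "wz": 0, "gripper": -1}, {"tx": -18, "ty": -52, "tz": 0, "wx": 0, "wy": 0, "wz": 0, "gripper": -1}, {"tx": -18, "ty": -52, "tz": 0, "wx": 0, "wy": 0, "wz": 0, "gripper": -1}], "squeeze": 20}}

```text
time: 15.68
tool_pos: [0.4289, -0.2069, 0.1537]
tool_rot: [-179.8, -0.5, 10.9]
contact_force: [0.5, -0.7, -0.5]
width: 0.0919
```

Request:
{"fn": "apply_moves", "kwargs": {"targets": [{"tx": -14, "ty": -40, "tz": 0, "wx": 0, "wy": 0, "wz": 0, "gripper": -1}, {"tx": -4, "ty": -10, "tz": 0, "wx": 0, "wy": 0, "wz": 0, "gripper": -1}, {"tx": 0, "ty": 0, "tz": 0, "wx": 0, "wy": 0, "wz": 0, "gripper": -1}], "squeeze": 20}}

```text
time: 16.05
tool_pos: [0.4082, -0.2597, 0.1514]
tool_rot: [-179.6, -0.4, 10.6]
contact_force: [-0.5, -0.1, -0.7]
width: 0.0922
```

Run:
```python
from h import *
look("blue_red","w9",.06,RD)
print(r.sense()["tool_rot"])
```

```text
blue_red 0.96 [312.0, 259.0, 52.0, 63.0]
 dot [312.5 269. ] [ 26  29 212] [ 0.4117 -0.269   0.06  ] delta mm [  3.5  -9.3 -91.4]
[-179.64646231   -0.42871306   10.66218289]
```

View pics/w9.png

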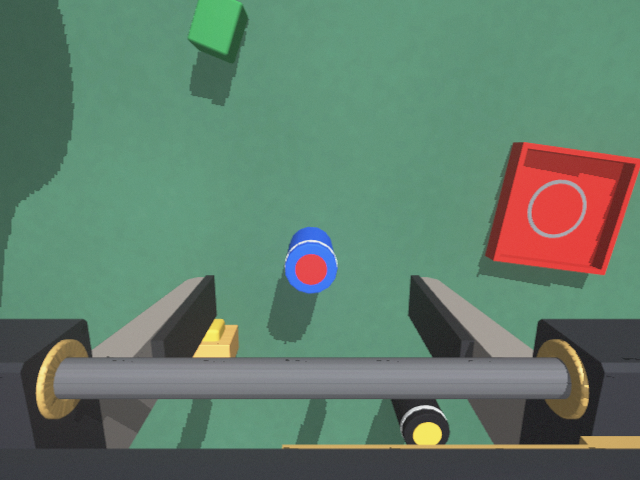

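Red dot at (311,269). The yellow clip at (218,340) and the black can at (427,435) are clear of the fingers.

Request:
{"fn": "apply_moves", "kwargs": {"targets": [{"tx": 0, "ty": -9, "tz": -20, "wx": 0, "wy": 0, "wz": 0, "gripper": -1}, {"tx": 0, "ty": 0, "tz": -40, "wx": 0, "wy": 0, "wz": 0, "gripper": -1}, {"tx": 0, "ty": 0, "tz": -25, "wx": 0, "wy": 0, "wz": 0, "gripper": -1}, {"tx": 0, "ty": 0, "tz": -8, "wx": 0, "wy": 0, "wz": 0, "gripper": -0.5}, {"tx": 0, "ty": 0, "tz": 0, "wx": 0, "wy": 0, "wz": 0, "gripper": -0.3}, {"tx": 0, "ty": 0, "tz": 0, "wx": 0, "wy": 0, "wz": 0, "gripper": -0.3}], "squeeze": 20}}

```text
time: 16.9
tool_pos: [0.413, -0.2621, 0.0581]
tool_rot: [-179.8, -0.6, 11.3]
contact_force: [-0.2, 0.7, 0.1]
width: 0.0636
```

Run:
```python
from h import *
look("blue_red","w10",.06,((165,80,70),(180,255,255)))
print(r.sense()["tool_pos"],r.sense()["tool_rot"],r.sense()["width"])
```

```text
blue_red 0.91 [303.0, 305.0, 79.0, 105.0]
 dot [301. 328.] [  49   47 1796] [ 0.4104 -0.2691  0.06  ] delta mm [-2.6 -7.   1.9]
[ 0.41298195 -0.26243163  0.0581601 ] [-179.79413026   -0.62181664   11.25569183] 0.059928808766478686
```

Request:
{"fn": "apply_moves", "kwargs": {"targets": [{"tx": -2, "ty": -5.5, "tz": -5, "wx": 0, "wy": 0, "wz": 0, "gripper": -0.2}, {"tx": 0, "ty": -1, "tz": -3, "wx": 0, "wy": 0, "wz": 0, "gripper": -0.2}, {"tx": 0, "ty": 0, "tz": -1, "wx": 0, "wy": 0, "wz": 0, "gripper": -0.1}, {"tx": 0, "ty": 0, "tz": 0, "wx": 0, "wy": 0, "wz": 0, "gripper": -0.1}], "squeeze": 20}}

```text
time: 17.5
tool_pos: [0.4113, -0.2704, 0.0497]
tool_rot: [-179.9, -0.7, 11.2]
contact_force: [0.3, 0.0, -0.1]
width: 0.0502
```

Request:
{"fn": "apply_moves", "kwargs": {"targets": [{"tx": -0.7, "ty": 1, "tz": -1, "wx": 0, "wy": 0, "wz": 0, "gripper": 0}, {"tx": 0, "ty": 0, "tz": 0, "wx": 0, "wy": 0, "wz": 0, "gripper": 1}, {"tx": 0, "ty": 0, "tz": 0, "wx": 0, "wy": 0, "wz": 0, "gripper": 1}, {"tx": 0, "ty": 0, "tz": 0, "wx": 0, "wy": 0, "wz": 0, "gripper": 1}, {"tx": 0, "ty": 0, "tz": 0, "wx": 0, "wy": 0, "wz": 0, "gripper": 1}, {"tx": 0, "ty": 0, "tz": 10, "wx": 0, "wy": 0, "wz": 0, "gripper": 1}, {"tx": 0, "ty": 0, "tz": 35, "wx": 0, "wy": 0, "wz": 0, "gripper": 1}, {"tx": 0, "ty": 0, "tz": 35, "wx": 0, "wy": 0, "wz": 0, "gripper": 1}], "squeeze": 20}}

```text
time: 18.5
tool_pos: [0.4087, -0.2672, 0.1288]
tool_rot: [-179.6, -0.5, 11.2]
contact_force: [0.1, -0.6, -1.0]
width: 0.0346
```

To the red tray at about (0.593,-0.202), a shift of (184, 65) mm.

Request:
{"fn": "apply_moves", "kwargs": {"targets": [{"tx": 20, "ty": 7, "tz": 3, "wx": 0, "wy": 0, "wz": 0, "gripper": 1}, {"tx": 40, "ty": 14, "tz": 2, "wx": 0, "wy": 0, "wz": 0, "gripper": 1}, {"tx": 40, "ty": 14, "tz": 0, "wx": 0, "wy": 0, "wz": 0, "gripper": 1}, {"tx": 40, "ty": 14, "tz": 0, "wx": 0, "wy": 0, "wz": 0, "gripper": 1}, {"tx": 25, "ty": 9, "tz": 0, "wx": 0, "wy": 0, "wz": 0, "gripper": 1}, {"tx": 12, "ty": 4, "tz": 0, "wx": 0, "wy": 0, "wz": 0, "gripper": 1}, {"tx": 0, "ty": 0, "tz": 0, "wx": 0, "wy": 0, "wz": 0, "gripper": 1}, {"tx": 0, "ty": 0, "tz": 0, "wx": 0, "wy": 0, "wz": 0, "gripper": 1}], "squeeze": 20}}

```text
time: 19.5
tool_pos: [0.5923, -0.2057, 0.1427]
tool_rot: [179.9, -0.8, 11.1]
contact_force: [-0.8, 0.9, -1.0]
width: 0.0341
```

Run:
```python
from h import *
looktray("tray_red","w11")
print(r.sense()["tool_rot"])
```

```text
tcp [ 0.5923 -0.2057  0.1427]
tray_red 0.68 [313.0, 227.0, 142.0, 123.0]
[[0.5508, -0.2468], [0.5467, -0.1594], [0.6364, -0.1518], [0.6476, -0.2399]]
[179.89006935  -0.85497351  11.08841545]
```

View pics/w11.png

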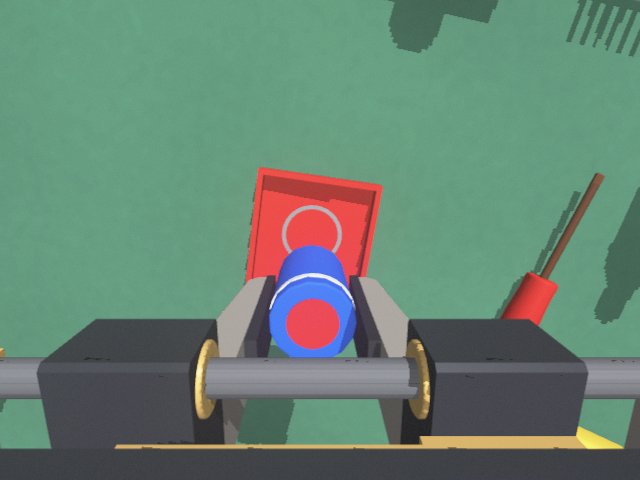

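Red tray circle centre at about (312,235).

Run:
```python
from h import *
T=tool();p=px2w("wrist",(312,235),.004,T);print(p,((p-T[:3,3])*1000).round(1))
```

```text
[ 0.59466535 -0.20364002  0.004     ] [   2.4    2.1 -138.7]
```

Request:
{"fn": "apply_moves", "kwargs": {"targets": [{"tx": 1, "ty": 3, "tz": -15, "wx": 0, "wy": 0.01, "wz": 0, "gripper": 1}, {"tx": 0, "ty": 0, "tz": -25, "wx": 0, "wy": 0, "wz": 0, "gripper": 1}, {"tx": 0, "ty": 0, "tz": -25, "wx": 0, "wy": 0, "wz": 0, "gripper": 1}, {"tx": 0, "ty": 0, "tz": -9, "wx": 0, "wy": 0, "wz": 0, "gripper": 1}, {"tx": 0, "ty": 0, "tz": 0, "wx": 0, "wy": 0, "wz": 0, "gripper": 1}, {"tx": 0, "ty": 0, "tz": 0, "wx": 0, "wy": 0, "wz": 0, "gripper": 1}], "squeeze": 20}}

```text
time: 20.35
tool_pos: [0.5911, -0.2029, 0.0645]
tool_rot: [-179.9, -0.1, 10.9]
contact_force: [0.3, 0.7, -0.4]
width: 0.0345
```

Target (0.594,-0.203).

Request:
{"fn": "apply_moves", "kwargs": {"targets": [{"tx": 2, "ty": 0, "tz": -5, "wx": 0, "wy": 0, "wz": 0, "gripper": 1}, {"tx": 0, "ty": 0, "tz": -2, "wx": 0, "wy": 0, "wz": 0, "gripper": 1}, {"tx": 0, "ty": 0, "tz": 0, "wx": 0, "wy": 0, "wz": 0, "gripper": 1}], "squeeze": 20}}

```text
time: 20.72
tool_pos: [0.5945, -0.2036, 0.0591]
tool_rot: [179.9, -0.3, 11.0]
contact_force: [0.4, 0.6, -1.0]
width: 0.0343
```

Request:
{"fn": "apply_moves", "kwargs": {"targets": [{"tx": -0.5, "ty": 0.5, "tz": -3, "wx": 0, "wy": 0, "wz": 0, "gripper": 1}, {"tx": 0, "ty": 0, "tz": -1.5, "wx": 0, "wy": 0, "wz": 0, "gripper": 1}, {"tx": 0, "ty": 0, "tz": -0.8, "wx": 0, "wy": 0, "wz": 0, "gripper": 1}], "squeeze": 20}}

```text
time: 21.1
tool_pos: [0.5941, -0.2031, 0.0537]
tool_rot: [179.9, -0.3, 11.0]
contact_force: [-0.5, 0.4, -0.6]
width: 0.0347
```

Request:
{"fn": "apply_moves", "kwargs": {"targets": [{"tx": 0, "ty": 0, "tz": -0.8, "wx": 0, "wy": 0, "wz": 0, "gripper": 1}, {"tx": 0, "ty": 0, "tz": -0.6, "wx": 0, "wy": 0, "wz": 0, "gripper": 1}], "squeeze": 20}}

```text
time: 21.35
tool_pos: [0.5941, -0.2032, 0.0527]
tool_rot: [179.9, -0.3, 11.0]
contact_force: [-3.2, 0.1, 4.2]
width: 0.0343
```

Contact. Release and withdraw.

Request:
{"fn": "apply_moves", "kwargs": {"targets": [{"tx": 0, "ty": 0, "tz": 0, "wx": 0, "wy": 0, "wz": 0, "gripper": 0.15}, {"tx": 0, "ty": 0, "tz": 0, "wx": 0, "wy": 0, "wz": 0, "gripper": -0.1}, {"tx": 0, "ty": 0, "tz": 0, "wx": 0, "wy": 0, "wz": 0, "gripper": -0.3}, {"tx": 0, "ty": 0, "tz": 0, "wx": 0, "wy": 0, "wz": 0, "gripper": -0.3}, {"tx": 0, "ty": 0, "tz": 25, "wx": 0, "wy": 0, "wz": 0, "gripper": -0.3}, {"tx": 0, "ty": 0, "tz": 40, "wx": 0, "wy": 0, "wz": 0, "gripper": -0.3}, {"tx": 0, "ty": 0, "tz": 40, "wx": 0, "wy": 0, "wz": 0, "gripper": -0.3}, {"tx": 0, "ty": 0, "tz": 30, "wx": 0, "wy": 0, "wz": 0, "gripper": -0.3}], "squeeze": 20}}

```text
time: 22.35
tool_pos: [0.5916, -0.2017, 0.1875]
tool_rot: [-179.8, 0.0, 10.9]
contact_force: [-0.0, 0.7, -0.4]
width: 0.0597
```

Request:
{"fn": "apply_moves", "kwargs": {"targets": [{"tx": -50, "ty": 0, "tz": 10, "wx": 0, "wy": 0, "wz": 0, "gripper": -0.3}, {"tx": -50, "ty": 0, "tz": 10, "wx": 0, "wy": 0, "wz": 0, "gripper": -0.3}, {"tx": -50, "ty": 0, "tz": 10, "wx": 0, "wy": 0, "wz": 0, "gripper": -0.3}, {"tx": -40, "ty": 0, "tz": 0, "wx": 0, "wy": 0, "wz": 0, "gripper": -0.3}, {"tx": 0, "ty": 0, "tz": 0, "wx": 0, "wy": 0, "wz": 0, "gripper": -0.3}], "squeeze": 20}}

```text
time: 22.98
tool_pos: [0.3986, -0.2027, 0.2221]
tool_rot: [179.8, -0.3, 11.0]
contact_force: [-0.2, -0.6, 0.5]
width: 0.0601
```

Run:
```python
from h import *
im=r.camera("scene");cv2.imwrite("pics/s2.png",cv2.resize(im[130:350,120:500,::-1],None,fx=2,fy=2))
im=r.camera("top");cv2.imwrite("pics/t2.png",cv2.resize(im[150:350,110:570,::-1],None,fx=1.7,fy=1.7))
```

```text
(no output)
```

View pics/s2.png

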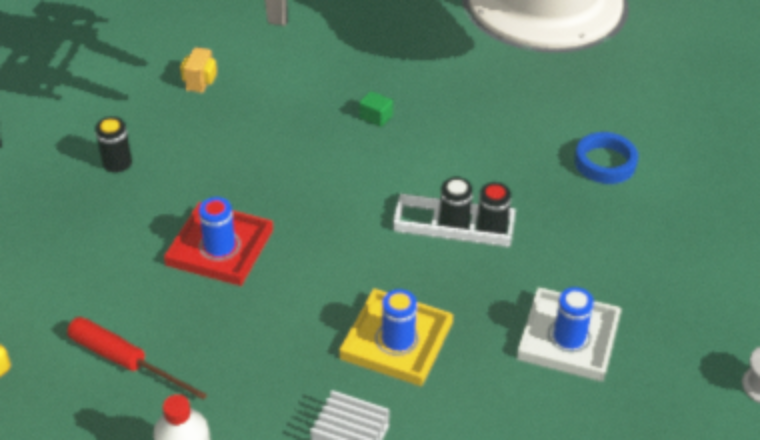

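View pics/t2.png

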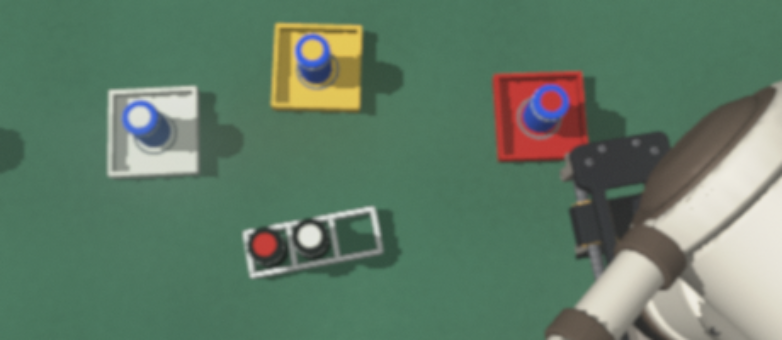

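All three blue cans stand upright inside the circles of their matching trays. In the scene crop they are at (217,228) in red, (399,320) in yellow and (573,318) in white. The black cans are still standing where they were.

```bash
python3 -c "
from bench import r
r.sign_off()"
```

```text
the job is handed in; nothing more can be done
```

All three blue-sleeved capacitors now stand upright in the trays matching their dots, and I handed the job in at about 23 s of the 80 s allowed. I took yellow first, then white from the rack, then red. Each was lowered until light contact with the tray floor (4–7 N) before release.

- **Placement:** close-up checks after release put yellow and white within about 1 mm of their circle centres. Red got no close-up after release. It was set down within about 1 mm of its estimated centre, and the final scene and top pictures show it upright on its circle.
- **Black capacitors:** all three are still standing. The two in the rack show in both final pictures. The loose one shows only in the scene picture, because the arm hid it from the top camera.
- **Small deviation:** while gripping yellow, a finger seemed to brush the can lightly (about 1 N) because the arm had drifted 4 mm sideways. I re-centred before closing, and the can stayed upright.
- **Failed checks:** none. One move call was refused as invalid input before anything moved. The camera position estimates differed by up to about 7 mm at first, so I used the close-up wrist views for the final positions.

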